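# Close the lamp house after a lamp change

### The arm

A 6-joint arm with a two-finger parallel gripper is mounted at the origin on a cart in front of the work surface, level with it; the furniture and walls round the work are solid. World frame = base frame: x ahead of the robot, y to its left, z up, the work surface at z = 0. Lengths are in mm, angles in rad, forces in N, time in s.
With the tool pointing down it reaches from about 275 to 1000 mm from the base axis. Payload 8.4 kg.
Tool frame: the origin (TCP) lies at the very end of the fingers, on their centre line; the grasp point (between the pads) lies 19 mm behind it (r.pinch_z is the distance from the TCP to the grasp point, in mm); z points along the fingers, y is the line along which they close (so a half turn about z gives the same grasp; the last joint's range is limited). The gripper opens to 85 mm and grips with 20 to 120 N. Pads are 22 mm wide; open, the fingers measure 114 mm over their backs; the gripper's body (76 mm by 85 mm) begins 54 mm behind the grasp point. The pads swing forward as they close: fully open they stand 13 mm farther back than shut.
Start: joints at [-1.239, 0.353, 1.633, -0, 1.155, -0.002], TCP at [204.771, -590.506, 231.281] pointing down, gripper open.
Joint ranges: [-2.63, 2.63], [-0.92, 2.1], [0.06, 2.66], [-1.3, 4.44], [0, 2.69], [-3.02, 3.02]. Speed limits (rad/s): [2.22, 2.22, 2.79, 3.14, 3.14, 3.14].

### API

Orientations are given as [roll, pitch, yaw] about the fixed x, y, z axes, in that order (R = Rz(yaw) Ry(pitch) Rx(roll)).
In Python, from rig import r gives the robot as it stands.
- The arm moves only by the tool carry_out, never from a script. Its argument "series" is a list of rows, each a list of 7 numbers: the turn, a rotation vector about the tool's x, y, z as a fraction of full scale, then the shift along the tool's x, y, z as a fraction of full scale, then the gripper command: -1 is fully open, 1 is shut, values between are in proportion. A call has 1 to 8 rows; each row is the pose to reach, as a shift and turn from the pose commanded when the call began, along the tool's axes at that moment, turning the shorter way round; what a row does not reach only later rows make up. Full scale, the value 1, is 0.25 m for a shift and pi rad for a turn. A row lasts 1/8 s, in which the tool goes at most 62.5 mm and 10.7 degrees, less where a joint would pass 70% of its speed; a pose out of reach is approached as far as the arm can. A call with a number of a shift or a turn outside -1 to 1 is refused whole. A call with a gripper value outside its range is refused whole. The fingers move at their own pace and stop on an object; "force" is the grip in N (left out, the last holds). Time passes only in rows, so rows that repeat a pose let the fingers close. It gives the time, the measured TCP pose, the force, the opening and the grip force at its end, in the units of the state.
- r.sense(): the state, without advancing time (a new reading comes with each control period).
- r.grab_frame(name): name is "side" or "top"; returns the picture (384x512x3 uint8, red, green, blue); there is no depth.
- r.get_calibration(name): a dict with "K" (3x3 intrinsics, pixels), "pose" (4x4, takes a point from camera to world coordinates). Camera axes: x right, y up, looking along -z (the intrinsics and any distortion apply to the point x, -y, -z); pixel columns grow to the right and rows downward; lengths in mm; the calibration is good to about 2 mm. A picture is of the moment at which its call begins. get_calibration takes no time and is no camera call.
- r.sign_off(): hands the job in; it is judged then, once.
Trained networks look in the newest picture that a camera, given by its name, has taken for a name from the list of things; names that differ only in an ending like _2 or _b are one class to them, and where a whole thing is asked for, a point or a joint stands for the part that bears it (a point fixed in the world has none). Each returns a list of dicts, best first, with "score" (0 to 1); they miss things now and then, are a little off and sometimes report something else, mostly with a low value. They report only what shows in the picture. A call takes as long as a camera call.
- r.silhouettes(camera, label): "region" (384x512 bool, what is visible of it) and "position" ([row, column] in pixels, amid what is visible of it).
The state is a dict: "clock": time; "qpos": joint angles; "qvel": joint speeds; "joint_efforts": joint torques, N m; "eef_pos": TCP position; "tcp_rot": TCP orientation; "contact_force": force on the tool from outside, world axes, zero at the start; "wrist_torque": the same for the moment, N m; "opening": opening from 0.0 (shut) to 1.0 (fully open); "grasp_force": force on a finger pad.
Only numpy, scipy, OpenCV 4.12 (cv2) and the standard library are available. Lean on these libraries where they do the work, as an engineer would, in place of code of your own. Each camera call takes 0.05 s, during which the arm holds its last target. There are 200 camera calls.

### The job

The microscope's lamp has just been changed. Take the tweezers that were left lying across the open lamp house and lay them flat on the middle of the green lens-tissue pack, then set the aluminium cover squarely down into the recess in the lamp house's top, either way round. Fasten the cover with both of its sprung wing studs: turn each wing lengthways, push it in against its spring and turn it a quarter turn clockwise until it locks and stays down by itself; do not shift or knock over the lamp carton, the canister or the dropper bottle.

Things in the scene. Friction and masses are not known exactly. Their poses are not given: they have to be found in the camera images.
- lamp_house: fixed grey lamp house, a box 240 x 104 x 80 mm (local x, y, z; feet included) on the bench; origin at the centre of its underside, x along its length (front panel with knob and switch at -x, black light port at +x, each standing out 10 to 13 mm), z up. Its top (z = 80) has a recess 208 x 71 mm, 7 mm deep, for the cover; the opening below shows the lamp.
- slot_near (a point): middle of the steel receptacle slot under the recess at x = -80, y = 0 of the lamp house. The slot is 12 mm wide and runs along the lamp house's x: a stud's cross pin passes down only while lengthways, and after a quarter turn clockwise is caught under the plate, in a cam notch. A lug stops the turn a few degrees past 90; let go short of about 77 degrees, the pin rests on the flank of the notch and is not locked.
- slot_far (a point): the same receptacle at x = +80, y = 0 of the lamp house; either stud fits either one
- recess (a point): centre of the recess's floor (the ledge the cover rests on), 73 mm above the bench; axes as the lamp house
- cover_base (a point): centre of the underside of the loose aluminium cover, 203 x 66 x 12 mm, 0.3 to 0.45 kg (x along its length, z up). It fits the recess with 2.5 mm to spare on every side and works either way round. Seated, this point coincides with the recess point and the cover's top stands 5 mm above the lamp house. At the start it lies flat on the bench.
- cover_handle (a point): middle of the grip bar of the cover's black bow handle: a flat-sided bar along the cover's x, 38 mm long overall, 10 mm thick (y), 12 mm high, its centre 35 mm above the cover's underside (23 mm above its top face); 17 mm free below the bar
- stud_a_wing (a point): centre of the black wing of stud a, captive in the cover at x = -80, y = 0 of the cover. The wing is a flat grip 32 mm long (this point's x), 9 mm thick (y), 20 mm high; when up its centre is 35.5 mm above the cover's underside and its lower edge 13.5 mm above the cover's top face. The cross pin below is parallel to the wing's length.
- stud_b_wing (a point): the same for stud b, at x = +80, y = 0 of the cover
- stud_a (a joint): turn of stud a about the vertical, rad: 0 with the wing along the cover's length (pin in line with the slot, which it enters within about +-0.15), growing clockwise seen from above; about 1.57 (wing across the cover) when locked. Starts anywhere from -0.6 to 0.6 and stays where it is left (slight friction).
- stud_a_press (a joint): how far stud a is pushed in, m: 0 up (its spring holds it there), 0.0115 at the stop. With the pin out of line with the slot it stops after 1 to 2 mm. Keep it in by 0.0095 or more (0.0105 is safe) while turning, or the pin catches on the cam lobe; locked and let go it rests at about 0.0075. The spring pushes back with 3 N when up, 8 N at the stop.
- stud_b (a joint): turn of stud b, as stud_a
- stud_b_press (a joint): push of stud b, as stud_a_press
- tweezers_mid (a point): middle (half-way up) of the steel tweezers, 128 mm long (local y), 12 mm wide (x), 10 mm high, 20 g; they lie across the top of the lamp house, over its opening. Grip them across the 12 mm width.
- pack_top (a point): centre of the top face of the green lens-tissue pack, fixed, 76 x 101 mm (local x, y), 8 mm thick, lying on the bench
- lamp_carton: yellow lamp carton, 46 x 45 x 62 mm, loose, standing; origin at the centre of its underside. Bystander.
- canister: black and clear objective canister, 38 mm diameter, 56 mm high, loose, standing; origin at the centre of its underside. Bystander.
- dropper: amber dropper bottle with red bulb, 30 mm diameter, 118 mm high, loose, standing behind the lamp house; origin at the centre of its underside. Bystander.

How it is judged:
By the outcome, as a careful person would: the job done as asked, in the order asked, and still so for the second after the job is handed in, with the robot touching nothing.
It also fails if it takes over 70 s, if anything falls off the work surface, if the arm or the gripper's body presses on something with over 40 N, if the wrist force passes 120 N, or if a joint passes its speed limit or range.

## Working session

There is one attempt and no reset: what is moved stays moved. The work goes in short steps, Python scripts to look and compute and a tool call to move; the robot and the scene stay as the last step left them, time stands still between calls to the robot, and variables do not carry over. Pictures are saved under pics/ and viewed, at most 10 in all, crops included, and the job is handed in when it is done.

Besides the shell and the picture viewer there is one more tool, called after "Call:" as name(argument=value, ...) on one line, values as JSON. carry_out: Moves the arm, as the interface text tells. Its arguments: {"type":"object","properties":{"series":{"type":"array"},"force":{"type":"number"}},"required":["series"]}

```bash
ls; mkdir -p pics; python3 - <<'E'
from rig import r
import cv2
for n in("side","top"):
    im=r.grab_frame(n); cv2.imwrite(f"pics/{n}0.png",im[:,:,::-1]); c=r.get_calibration(n); print(n,c)
s=r.sense();print(s)
E
```

```text
pics
side {'K': array([[371.7971052 ,   0.        , 256.67596257],
       [  0.        , 371.7971052 , 189.76642968],
       [  0.        ,   0.        ,   1.        ]]), 'pose': array([[-9.92745022e-01,  8.73720148e-02, -8.26041911e-02,
         4.74819239e+02],
       [-1.19355555e-01, -6.32977226e-01,  7.64914428e-01,
         5.84402047e+02],
       [ 1.45455430e-02,  7.69224260e-01,  6.38813326e-01,
         7.48024557e+02],
       [ 0.00000000e+00,  0.00000000e+00,  0.00000000e+00,
         1.00000000e+00]])}
top {'K': array([[486.00857267,   0.        , 257.82945564],
       [  0.        , 486.00857267, 181.93299323],
       [  0.        ,   0.        ,   1.        ]]), 'pose': array([[ 6.88821878e-03,  9.82414590e-01, -1.86585437e-01,
         3.31160582e+02],
       [-9.99856626e-01,  9.65280801e-03,  1.39122767e-02,
        -1.76738054e+02],
       [ 1.54686970e-02,  1.86462855e-01,  9.82340228e-01,
         1.21784060e+03],
       [ 0.00000000e+00,  0.00000000e+00,  0.00000000e+00,
         1.00000000e+00]])}
{'clock': 0.1, 'qpos': array([-1.23938782e+00,  3.53623031e-01,  1.63405209e+00,  1.26910821e-05,
        1.15515937e+00, -2.40305010e-03]), 'qvel': array([-2.55507176e-03, -3.59107413e-03, -1.82816428e-03, -3.63171656e-06,
       -1.53267133e-03, -9.12466975e-04]), 'joint_efforts': array([-1.79255130e-04, -6.06358981e+01, -3.42819500e+01, -5.35158665e-05,
        3.86592495e-03, -4.29864272e-06]), 'eef_pos': array([ 204.64709257, -590.11021461,  230.61244847]), 'tcp_rot': array([-3.14035084e+00, -1.45883533e-05,  3.33806420e-01]), 'contact_force': array([ 0.18242533, -0.61717161,  0.19933716]), 'wrist_torque': array([ 0.00784074, -0.01132559, -0.00757778]), 'grasp_force': 0.0, 'opening': 1.0033137449025482}
```

View pics/top0.png

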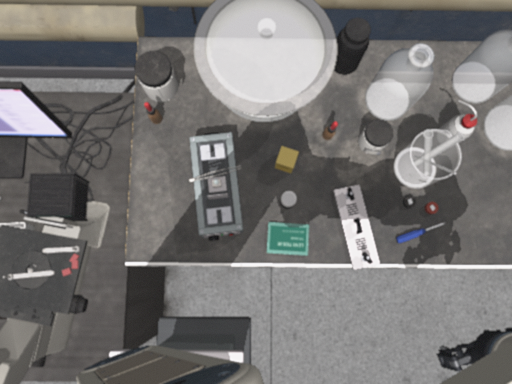

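View pics/side0.png

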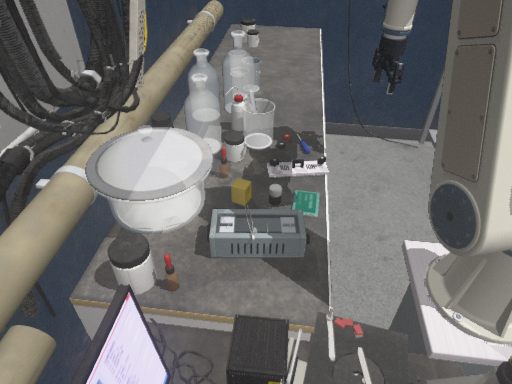

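The top view shows the lamp house at about (col 215, row 185) with the tweezers at (210,175), the pack at (288,238), the cover at (357,227), the carton at (288,158) and the canister at (288,198). The side view matches. Next I'll measure.

```bash
cat > h.py <<'E'
from rig import r
import numpy as np, cv2
from scipy.spatial.transform import Rotation as R
def ray(cam,uv):
    c=r.get_calibration(cam);K=c["K"];T=c["pose"]
    uv=np.atleast_2d(uv).astype(float)
    d=np.c_[(uv[:,0]-K[0,2])/K[0,0],-(uv[:,1]-K[1,2])/K[1,1],-np.ones(len(uv))]@T[:3,:3].T
    return T[:3,3],d
def w(cam,uv,z):
    o,d=ray(cam,uv); return o+d*((z-o[2])/d[:,2])[:,None]
def proj(cam,p):
    c=r.get_calibration(cam);K=c["K"];T=c["pose"]
    q=(np.atleast_2d(p)-T[:3,3])@T[:3,:3]
    return np.c_[K[0,2]+K[0,0]*q[:,0]/-q[:,2],K[1,2]-K[1,1]*q[:,1]/-q[:,2]]
def both(uvt,uvs):
    o1,d1=ray("top",uvt);o2,d2=ray("side",uvs);d1=d1[0];d2=d2[0]
    s=np.linalg.lstsq(np.c_[d1,-d2],o2-o1,rcond=None)[0]
    a=o1+s[0]*d1;b=o2+s[1]*d2
    return (a+b)/2,np.linalg.norm(a-b)
def rect(cam,reg,z):
    ys,xs=np.nonzero(reg); P=w(cam,np.c_[xs,ys],z)[:,:2].astype(np.float32)
    (c,s,a)=cv2.minAreaRect(P)
    if s[0]<s[1]: s=s[::-1];a+=90
    return np.round(c,1),np.round(s,1),round((a+90)%180-90,1)  # yaw of long side, deg
def big(cam,c,r0,hw,hh,k,name):
    im=r.grab_frame(cam)[r0-hh:r0+hh,c-hw:c+hw,::-1]
    cv2.imwrite("pics/"+name,cv2.resize(im,None,fx=k,fy=k,interpolation=cv2.INTER_CUBIC))
E
python3 - <<'E'
from h import *
Z=dict(lamp_house=80,cover_base=12,cover_handle=35,stud_a_wing=45,stud_b_wing=45,tweezers_mid=85,pack_top=8,lamp_carton=62,canister=56,dropper=60)
for cam in("top","side"):
    r.grab_frame(cam)
    for n,z in Z.items():
        for d in r.silhouettes(cam,n)[:3]:
            print(cam,n,round(d["score"],2),np.round(d["position"]),d["region"].sum(),*rect(cam,d["region"],z))
a=r.grab_frame("top")[120:280,180:390,::-1]; cv2.imwrite("pics/t1.png",cv2.resize(a,None,fx=3.7,fy=3.7,interpolation=cv2.INTER_CUBIC))
E
```

```text
top lamp_house 0.95 [186. 213.] 4454 [538.5 -92. ] [260.4 106.7] 6.5
top cover_base 0.59 [224. 358.] 2326 [ 451.3 -438. ] [205.7  72.6] 12.6
top cover_handle 0.56 [226. 354.] 2184 [ 449.4 -430.8] [199.2  71. ] 12.1
top stud_b_wing 0.62 [191. 348.] 37 [ 528.5 -419.7] [19.9  9.8] -1.6
top tweezers_mid 0.6 [184. 214.] 4418 [539.9 -92.4] [258.7 103.6] 7.3
top tweezers_mid 0.46 [178. 192.] 1 [551.9 -36.7] [0. 0.] 0.0
top pack_top 0.87 [239. 288.] 1243 [ 420.6 -267.9] [101.   76.1] 86.8
top lamp_carton 0.58 [158. 284.] 424 [ 609.1 -261.4] [58.1 45.6] -18.3
top lamp_carton 0.42 [180. 192.] 7 [556.1 -34.6] [7.5 3.3] -62.1
top canister 0.7 [198. 289.] 219 [ 510.6 -265.3] [39.3 36.4] -0.1
top dropper 0.79 [114. 152.] 245 [723.   72.3] [64.4 29.9] 45.3
side lamp_house 0.69 [231. 256.] 4634 [539.1 -57.8] [251.4 165.1] 6.7
side cover_base 0.86 [167. 297.] 940 [ 448.2 -438.2] [210.3  96.9] 12.3
side cover_base 0.59 [161. 274.] 66 [ 530.4 -446.6] [47.7 30.7] -85.7
side cover_base 0.25 [235. 257.] 4586 [ 547.1 -122. ] [278.7 177.1] 7.8
side cover_handle 0.8 [167. 297.] 944 [ 449.4 -408.2] [204.5  98. ] 12.8
side stud_a_wing 0.4 [159. 322.] 49 [ 374.  -438.6] [45.8 22.1] 67.2
side stud_b_wing 0.49 [160. 272.] 69 [ 527.7 -400.3] [45.3 29.5] -84.6
side tweezers_mid 0.69 [191. 242.] 423 [ 605.4 -202.3] [108.8  53.6] -82.4
side tweezers_mid 0.46 [236. 251.] 6 [549.4 -32.1] [9.9 2.4] -82.6
side pack_top 0.79 [201. 304.] 565 [ 418.  -263.4] [110.4  77.3] 86.4
side lamp_carton 0.8 [191. 244.] 441 [ 609.8 -227.5] [116.7  55.6] -82.4
side canister 0.58 [194. 278.] 235 [ 510.9 -233.6] [90.2 36.2] -88.2
side canister 0.37 [272. 168.] 367 [726.1  73.9] [109.6  28.8] -63.0
side dropper 0.59 [276. 167.] 319 [725.4  77.1] [102.6  26.3] -61.6
```

View pics/t1.png

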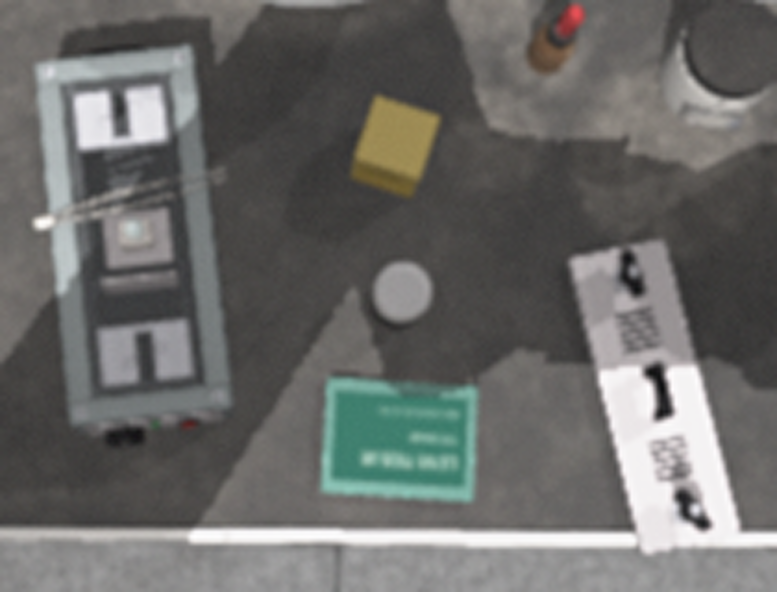

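The crop shows the lamp house top corners at (37,65), (190,46), (230,407) and (72,425). The tweezers run from (42,222) to (220,175). The cover corners are at (570,260), (663,240), (740,530) and (645,552). The wings are at (630,272) and (692,508), with the handle at (657,390).

```bash
python3 - <<'E'
from h import *
def f(pts,z): return w("top",np.array(pts)/3.7+[180,120]-.36,z)
def q(n,pts,z):
    P=f(pts,z)[:,:2];c=P.mean(0); a=P[0]-P[3]+P[1]-P[2]; b=P[0]-P[1]+P[3]-P[2]
    print(n,np.round(c,1),"len",np.linalg.norm(a)/2,"wid",np.linalg.norm(b)/2,"yaw",np.degrees(np.arctan2(a[1],a[0])))
q("house",[(37,65),(190,46),(230,407),(72,425)],80)
q("holes",[(73,92),(162,86),(193,378),(100,388)],73)
q("cover",[(570,260),(663,240),(740,530),(645,552)],12)
q("pack",[(327,378),(477,388),(472,500),(322,492)],8)
t=f([(42,222),(220,175)],85);print("tw",t.round(1),np.linalg.norm(t[0]-t[1]))
t=f([(122,115),(147,355)],72);print("slots",t.round(1))
t=f([(630,272),(657,390),(692,508)],36);print("wings/handle",t.round(1), np.diff(t,axis=0))
def wing(a,b,z=45): t=f([a,b],z)[:,:2];d=t[0]-t[1];print(np.degrees(np.arctan2(d[1],d[0])))
for n,z in(("tweezers_mid",85),("dropper",60)):
    pass
# top/side triangulation of wing
for a in("lamp_carton","canister","pack_top"): pass
E
python3 - <<'E'
from h import *
a=r.grab_frame("top")[178:278,325:395,::-1]; b=r.grab_frame("side")[150:270,200:330,::-1]
A=cv2.resize(a,(390,557),interpolation=cv2.INTER_CUBIC); B=cv2.resize(b,None,fx=3.1,fy=3.1,interpolation=cv2.INTER_CUBIC)
o=np.zeros((557,800,3),np.uint8);o[:,:390]=A;o[:B.shape[0],395:395+B.shape[1]]=B[:,:405];cv2.imwrite("pics/t2.png",o)
E
```

```text
house [545.1 -91.7] len 237.42083603874974 wid 100.42074250548458 yaw 7.147711961809438
holes [545.5 -91.1] len 194.66614461059675 wid 58.9454109682343 yaw 6.853469857649542
cover [ 451.  -440.1] len 200.77474113792977 wid 65.57752843798433 yaw 13.020514946286053
pack [ 419.2 -268.8] len 75.6065238081952 wid 100.82553722672098 yaw -2.8018503723039916
tw [[ 550.3  -34.3   85. ]
 [ 582.3 -147.9   85. ]] 117.93431115335608
slots [[ 624.8  -82.7   72. ]
 [ 466.9 -102.5   72. ]]
wings/handle [[ 529.6 -421.3   36. ]
 [ 450.9 -436.9   36. ]
 [ 374.  -457.4   36. ]] [[-78.78624484 -15.62229034   0.        ]
 [-76.87046148 -20.48604564   0.        ]]
```

View pics/t2.png

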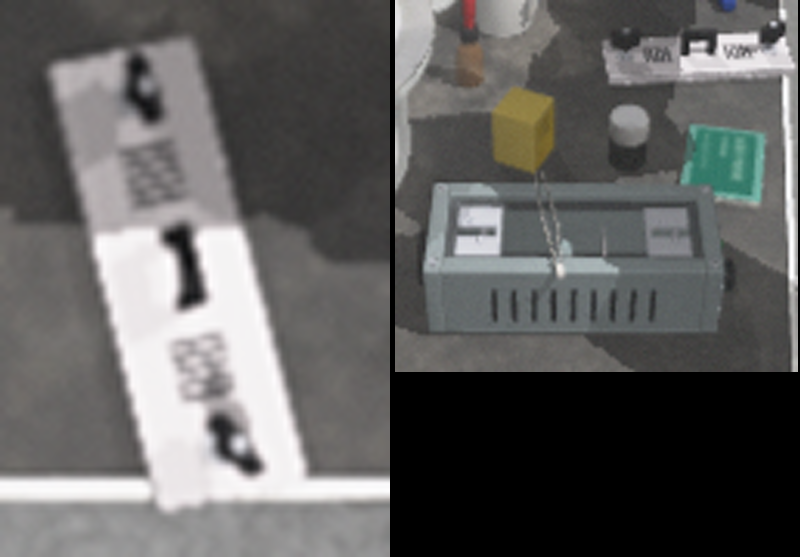

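The top crop shows the cover with wing a near (145,88) and wing b near (235,443), both turned. The handle is at (185,265). In the side crop the tweezers lie over the opening with one end on the near rim at (560,270).

Estimates:
- **House:** (545.3,-91.5), yaw 7.1°
- **Cover:** (451,-439.5), yaw 13°
- **Pack:** (419,-269), yaw -2.8°
- **Tweezers:** mid about (567,-94), axis 105.7°

Now I'll start moving.

```bash
cat >> h.py <<'E'
def to(x,y,z,yaw):
    "fractions for a move from the measured pose to TCP x,y,z, tool down, yaw deg"
    s=r.sense(); A=R.from_euler("xyz",s["tcp_rot"]); B=R.from_euler("xyz",[np.pi,0,np.radians(yaw)])
    t=(A.inv()*B).as_rotvec()/np.pi; d=A.inv().apply(np.array([x,y,z])-s["eef_pos"])/250
    print("t",s["clock"],"at",s["eef_pos"].round(1),np.degrees(s["tcp_rot"]).round(2),"op",round(s["opening"]*85,1),"grip",round(s["grasp_force"],1),"F",s["contact_force"].round(1))
    print("turn",t.round(4),"shift",d.round(4))
E
echo
```

Call:
carry_out(series=[[0, 0, -0.24, 1.0, -0.7, 0, 0.3], [0, 0, -0.24, 1.0, -0.7, 0, 0.3], [0, 0, -0.24, 1.0, -0.7, 0, 0.3], [0, 0, -0.24, 1.0, -0.7, 0, 0.3], [0, 0, -0.24, 1.0, -0.7, 0, 0.3], [0, 0, -0.24, 1.0, -0.7, 0, 0.3], [0, 0, -0.24, 1.0, -0.7, 0, 0.3]], force=30)

```text
clock: 2.22
eef_pos: [383.8, -343.4, 231.4]
tcp_rot: [3.141, 0.0, 1.089]
contact_force: [-0.2, -0.0, 0.0]
opening: 0.352
grasp_force: 0.0
```

```bash
python3 -c "
from h import *
to(567,-94,160,105.7)"
```

```text
t 2.225 at [ 383.8 -343.4  231.4] [1.7998e+02 3.0000e-02 6.2380e+01] op 29.9 grip 0.0 F [-0.2 -0.   0. ]
turn [ 0.000e+00  2.000e-04 -2.407e-01] shift [1.2239 0.1868 0.2852]
```

Call:
carry_out(series=[[0, 0, -0.24, 1.0, 0.15, 0.0, 0.3], [0, 0, -0.24, 1.0, 0.15, 0.0, 0.3], [0, 0, -0.24, 1.0, 0.15, 0.0, 0.3], [0, 0, -0.24, 1.0, 0.15, 0.0, 0.3], [0, 0, -0.24, 1.0, 0.15, 0.0, 0.3], [0, 0, -0.24, 1.0, 0.15, 0.0, 0.3]])

```text
clock: 2.98
eef_pos: [532.6, -140.3, 231.0]
tcp_rot: [-3.141, 0.0, 1.84]
contact_force: [0.1, -0.4, -0.1]
opening: 0.351
grasp_force: 0.0
```

```bash
python3 -c "
from h import *
to(567,-94,110,105.7)"
```

```text
t 2.975 at [ 532.6 -140.3  231. ] [-1.7995e+02  1.0000e-02  1.0543e+02] op 29.9 grip 0.0 F [ 0.1 -0.4 -0.1]
turn [-0.0003  0.     -0.0015] shift [0.1421 0.1826 0.4838]
```

Call:
carry_out(series=[[0, 0, 0, 0.142, 0.183, 0.2, 0.3], [0, 0, 0, 0.142, 0.183, 0.484, 0.3], [0, 0, 0, 0.142, 0.183, 0.484, 0.3], [0, 0, 0, 0.142, 0.183, 0.484, 0.3]])

```text
clock: 3.48
eef_pos: [566.5, -94.2, 109.9]
tcp_rot: [-3.139, -0.001, 1.84]
contact_force: [-0.0, -0.7, 0.3]
opening: 0.344
grasp_force: 0.0
```

```bash
python3 -c "
from h import *
to(567,-94,79,105.7)
a=r.grab_frame('top')[140:240,165:265,::-1]; b=r.grab_frame('side')[175:275,200:310,::-1]
A=cv2.resize(a,(400,400),interpolation=3);B=cv2.resize(b,(400,400),interpolation=3)
cv2.imwrite('pics/t3.png',np.hstack([A,B]))
print(proj('side',[[567,-94,110],[567,-94,85]]),proj('top',[[567,-94,110],[567,-94,85]]))
"
```

```text
t 3.475 at [566.5 -94.2 109.9] [-1.7987e+02 -5.0000e-02  1.0540e+02] op 29.2 grip 0.0 F [-0.  -0.7  0.3]
turn [-0.0007 -0.0003 -0.0017] shift [1.000e-04 2.600e-03 1.234e-01]
[[248.78663414 210.98771476]
 [248.77694597 218.15653388]] [[215.61964096 170.79619881]
 [216.35397581 172.99321621]]
```

View pics/t3.png

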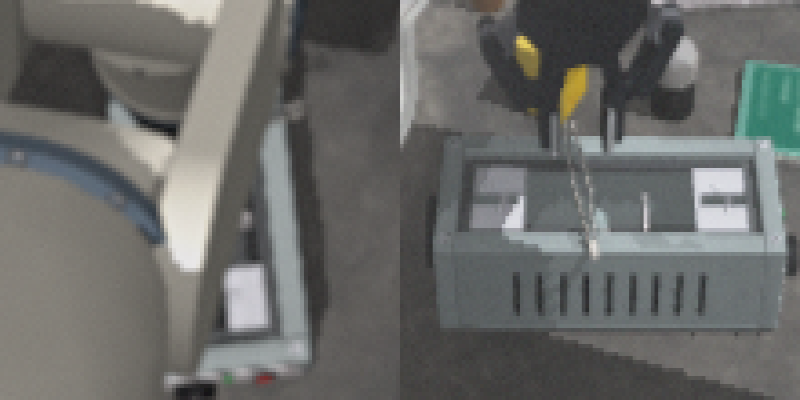

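The side crop shows the fingers at (550,145) and (610,145) straddling the tweezers, with the tweezers' middle near (580,172), as predicted. I'll descend and grip.

Call:
carry_out(series=[[0, 0, 0, 0, 0.002, 0.08, 0.3], [0, 0, 0, 0, 0.002, 0.122, 0.3], [0, 0, 0, 0, 0.002, 0.122, 0.3], [0, 0, 0, 0, 0.002, 0.122, 1], [0, 0, 0, 0, 0.002, 0.122, 1], [0, 0, 0, 0, 0.002, 0.122, 1], [0, 0, 0, 0, 0.002, 0.122, 1], [0, 0, 0, 0, 0.002, 0.122, 1]])

```text
clock: 4.58
eef_pos: [568.7, -92.9, 80.8]
tcp_rot: [3.14, 0.001, 1.842]
contact_force: [-1.4, 0.4, 5.2]
opening: 0.118
grasp_force: 32.2
```

Call:
carry_out(series=[[0, 0, 0, 0, 0, 0, 1], [0, 0, 0, 0, 0, -0.16, 1], [0, 0, 0, 0, 0, -0.32, 1], [0, 0, 0, 0, 0, -0.32, 1]])

```text
clock: 5.08
eef_pos: [570.2, -93.0, 163.1]
tcp_rot: [3.136, 0.003, 1.842]
contact_force: [-0.6, 0.0, -1.4]
opening: 0.116
grasp_force: 31.3
```

```bash
python3 -c "
from h import *
to(419.5,-268.5,60,87.2)
b=r.grab_frame('side')[155:275,190:320,::-1]
cv2.imwrite('pics/t4.png',cv2.resize(b,None,fx=4,fy=4,interpolation=3))
"
```

```text
t 5.075 at [570.2 -93.  163.1] [1.7968e+02 1.5000e-01 1.0553e+02] op 9.9 grip 31.3 F [-0.6  0.  -1.4]
turn [0.0019 0.0005 0.1018] shift [-0.514  -0.7712  0.4096]
```

View pics/t4.png

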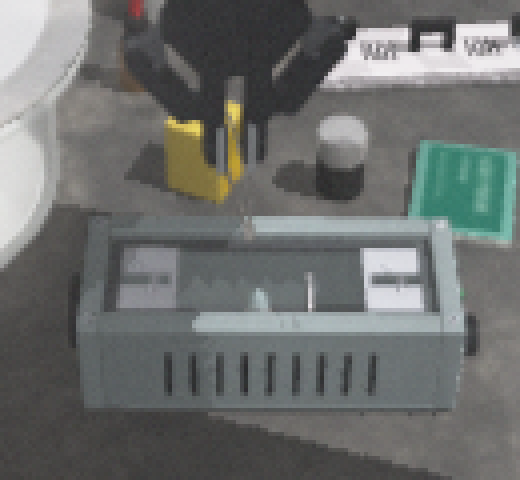

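The tweezers are in the grip and clear of the house, with their end at crop (245,235), which is pixel (251,214). I'll check that they hang level.

```bash
python3 -c "
from h import *
for l in(-75,-64,50,64,78):
    for z in (150,168): print(l,z,proj('side',[570-.268*l,-93+.963*l,z]).round(1))
"
```

```text
-75 150 [[243.7 180.3]]
-75 168 [[243.6 174.8]]
-64 150 [[244.2 182.9]]
-64 168 [[244.2 177.4]]
50 150 [[250.4 213.1]]
50 168 [[250.4 207.4]]
64 150 [[251.2 217.2]]
64 168 [[251.2 211.5]]
78 150 [[252.1 221.4]]
78 168 [[252.1 215.7]]
```

Call:
carry_out(series=[[0, 0, 0, -0.514, -0.771, 0, 1], [0, 0, 0.05, -0.514, -0.771, 0, 1], [0, 0, 0.102, -0.514, -0.771, 0, 1], [0, 0, 0.102, -0.514, -0.771, 0, 1], [0, 0, 0.102, -0.514, -0.771, 0.2, 1], [0, 0, 0.102, -0.514, -0.771, 0.4, 1], [0, 0, 0.102, -0.514, -0.771, 0.4, 1]])

```text
clock: 6.0
eef_pos: [413.3, -266.1, 56.2]
tcp_rot: [-3.134, -0.005, 1.521]
contact_force: [0.5, -0.5, 0.2]
opening: 0.114
grasp_force: 31.3
```

```bash
python3 -c "
from h import *
to(419.5,-268.5,20,87.2)
b=r.grab_frame('side')[155:255,240:370,::-1]
cv2.imwrite('pics/t5.png',cv2.resize(b,None,fx=5,fy=5,interpolation=3))
s=r.sense()['eef_pos']
for l in(-64,0,64):
    for z in (s[2],s[2]+5): print(l,z,proj('side',[s[0]+.049*-l*-1,s[1]+l,z]).round(1)-[240,155])
"
```

```text
t 6.0 at [ 413.3 -266.1   56.2] [-179.55   -0.26   87.15] op 9.7 grip 31.3 F [ 0.5 -0.5  0.2]
turn [-0.0025 -0.0014 -0.0003] shift [-0.0091  0.0264  0.1445]
-64 58.33578122148807 [[69.6 20.5]]
-64 63.33578122148807 [[69.8 19.2]]
0 58.33578122148807 [[68.3 33.7]]
0 63.33578122148807 [[68.5 32.4]]
64 58.33578122148807 [[66.9 48. ]]
64 63.33578122148807 [[67.1 46.7]]
```

View pics/t5.png

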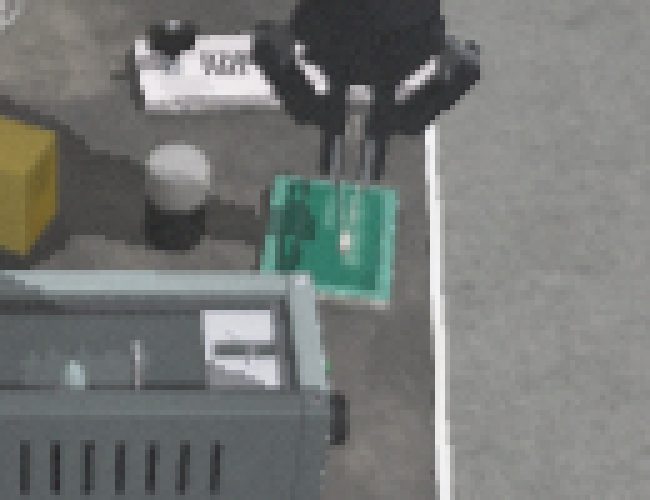

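The tweezers are level and centred lengthways: the end at crop px (68.6,48.4) against 48.0 expected. I'll lower them.

Call:
carry_out(series=[[0, 0, 0, 0, 0.005, 0.07, 1], [0, 0, 0, 0, 0.005, 0.145, 1], [0, 0, 0, 0, 0.005, 0.145, 1], [0, 0, 0, 0, 0.005, 0.145, 1]])

```text
clock: 6.55
eef_pos: [418.9, -268.6, 25.1]
tcp_rot: [3.14, 0.001, 1.522]
contact_force: [-0.4, -0.3, 0.3]
opening: 0.117
grasp_force: 31.3
```

```bash
python3 -c "
from h import *
to(419.5,-268.5,9,87.2)"
```

```text
t 6.55 at [ 418.9 -268.6   25.1] [1.7991e+02 5.0000e-02 8.7180e+01] op 10.0 grip 31.3 F [-0.4 -0.3  0.3]
turn [ 0.0005  0.0003 -0.0001] shift [0.0005 0.0024 0.0642]
```

Call:
carry_out(series=[[0, 0, 0, 0, 0.002, 0.035, 1], [0, 0, 0, 0, 0.002, 0.058, 1], [0, 0, 0, 0, 0.002, 0.063, 1], [0, 0, 0, 0, 0.002, 0.063, 1], [0, 0, 0, 0, 0.002, 0.063, 1], [0, 0, 0, 0, 0.002, 0.063, 1]])

```text
clock: 7.3
eef_pos: [418.8, -268.3, 8.9]
tcp_rot: [3.141, 0.0, 1.521]
contact_force: [-3.7, 2.3, 21.3]
opening: 0.108
grasp_force: 44.6
```

Call:
carry_out(series=[[0, 0, 0, 0, 0, -0.003, 1], [0, 0, 0, 0, 0, -0.004, 0.4], [0, 0, 0, 0, 0, -0.004, 0.4], [0, 0, 0, 0, 0, -0.004, 0.4], [0, 0, 0, 0, 0, -0.1, 0.3], [0, 0, 0, 0, 0, -0.35, 0.3], [0, 0, 0, 0, 0, -0.6, 0.3], [0, 0, 0, 0, 0, -0.6, 0.3]])

```text
clock: 8.3
eef_pos: [421.1, -269.9, 162.4]
tcp_rot: [3.134, 0.004, 1.521]
contact_force: [-0.1, -0.4, -0.3]
opening: 0.347
grasp_force: 0.0
```

```bash
python3 -c "
from h import *
to(451,-438.5,120,103)"
```

```text
t 8.3 at [ 421.1 -269.9  162.4] [179.57   0.25  87.16] op 29.5 grip 0.0 F [-0.1 -0.4 -0.3]
turn [ 0.0022  0.0017 -0.088 ] shift [-0.6669  0.1516  0.1735]
```

```bash
python3 -c "
from h import *
to(451.2,-439.3,110,13)
T=r.grab_frame('top')
for n in('tweezers_mid','pack_top'):
    for cam,z in(('side',13),):
        r.grab_frame(cam)
        for d in r.silhouettes(cam,n)[:2]: print(n,d['score'],d['position'],*rect(cam,d['region'],z))
print(proj('side',[[419.5,-268.5,13]]))
"
```

```text
t 8.3 at [ 421.1 -269.9  162.4] [179.57   0.25  87.16] op 29.5 grip 0.0 F [-0.1 -0.4 -0.3]
turn [ 3.00e-03 -4.00e-04  4.12e-01] shift [-0.6699  0.1522  0.2135]
pack_top 0.85 [201.6, 305.3] [ 418.7 -258. ] [106.3  73. ] 85.1
pack_top 0.55 [233.4, 257.0] [ 547.1 -122.4] [278.6 182. ] 8.4
[[305.26478014 199.86999823]]
```

Call:
carry_out(series=[[0, 0, 0.06, -0.5, 0.12, 0, 0.3], [0, 0, 0.12, -0.667, 0.16, 0, 0.3], [0, 0, 0.18, -0.667, 0.16, 0, 0.3], [0, 0, 0.24, -0.667, 0.16, 0, 0.3], [0, 0, 0.3, -0.667, 0.16, 0, 0.3], [0, 0, 0.36, -0.667, 0.16, 0, 0.3], [0, 0, 0.41, -0.667, 0.16, 0.1, 0.3], [0, 0, 0.412, -0.667, 0.16, 0.17, 0.3]])

```text
clock: 9.55
eef_pos: [449.2, -435.8, 112.6]
tcp_rot: [-3.139, 0.002, 0.228]
contact_force: [0.4, -0.1, 0.3]
opening: 0.352
grasp_force: 0.0
```

```bash
python3 -c "
from h import *
to(451.2,-439.3,60,13)
"
```

```text
t 9.55 at [ 449.2 -435.8  112.6] [-1.7983e+02  1.1000e-01  1.3050e+01] op 29.9 grip 0.0 F [ 0.4 -0.1  0.3]
turn [-0.0009  0.0006  0.0003] shift [0.0049 0.0161 0.2102]
```

Call:
carry_out(series=[[0, 0, 0, 0, 0.005, 0.15, 0.3], [0, 0, 0, 0, 0.005, 0.3, 0.3], [0, 0, 0, 0, 0.005, 0.35, 0.3], [0, 0, 0, 0, 0.005, 0.36, 0.3], [0, 0, 0, 0, 0.005, 0.36, 0.3]])

```text
clock: 10.18
eef_pos: [451.0, -438.4, 26.1]
tcp_rot: [3.141, -0.001, 0.228]
contact_force: [0.8, -0.8, -0.3]
opening: 0.349
grasp_force: 0.0
```

```bash
python3 -c "
from h import *
to(451.2,-439.3,16,13)
"
```

```text
t 10.175 at [ 451.  -438.4   26.1] [ 1.7994e+02 -4.0000e-02  1.3050e+01] op 29.7 grip 0.0 F [ 0.8 -0.8 -0.3]
turn [ 0.0003 -0.0002  0.0003] shift [0.0001 0.0036 0.0405]
```

Call:
carry_out(series=[[0, 0, 0, 0, 0.003, 0.03, 0.3], [0, 0, 0, 0, 0.003, 0.03, 0.3], [0, 0, 0, 0, 0.003, 0.03, 1], [0, 0, 0, 0, 0.003, 0.03, 1], [0, 0, 0, 0, 0.003, 0.03, 1], [0, 0, 0, 0, 0.003, 0.03, 1]], force=70)

```text
clock: 10.92
eef_pos: [450.8, -438.9, 18.2]
tcp_rot: [3.141, -0.0, 0.227]
contact_force: [-0.6, 1.1, 5.6]
opening: 0.098
grasp_force: 69.1
```

```bash
python3 -c "
from h import *
to(451.2,-439.3,16,13)
b=r.grab_frame('side')[135:195,240:360,::-1];a=r.grab_frame('top')[170:280,290:390,::-1]
B=cv2.resize(b,(800,400),interpolation=3)
cv2.imwrite('pics/t6.png',B)
A=cv2.resize(a,(500,550),interpolation=3);cv2.imwrite('pics/t6t.png',A)
"
```

```text
t 10.925 at [ 450.8 -438.9   18.2] [ 1.7997e+02 -2.0000e-02  1.3000e+01] op 8.4 grip 69.1 F [-0.6  1.1  5.6]
turn [ 0.0002 -0.0001  0.    ] shift [0.0013 0.002  0.0089]
```

View pics/t6.png

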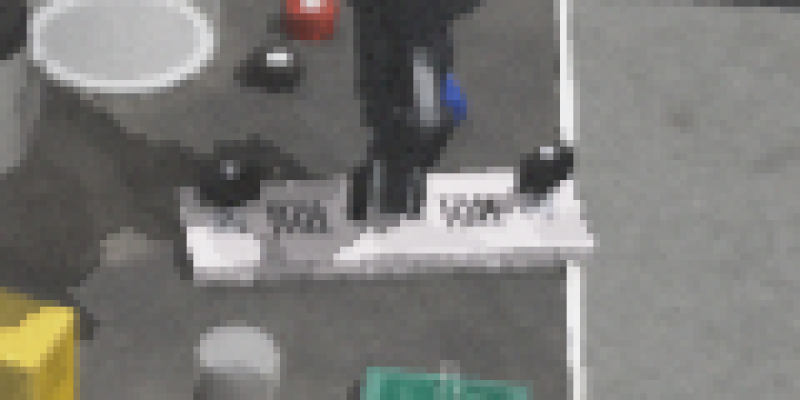

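The side crop shows the fingers on the handle at (387,200), midway between wings (230,180) and (545,165), so the grip is centred. I'll lift and carry.

Call:
carry_out(series=[[0, 0, 0, 0, 0, -0.08, 1], [0, 0, 0, 0, 0, -0.24, 1], [0, 0, 0, 0, 0, -0.4, 1], [0, 0, 0, 0, 0, -0.56, 1], [0, 0, 0, 0, 0, -0.64, 1], [0, 0, 0, 0, 0, -0.64, 1]])

```text
clock: 11.78
eef_pos: [451.3, -439.2, 180.1]
tcp_rot: [3.139, -0.002, 0.227]
contact_force: [0.0, 0.3, -3.5]
opening: 0.099
grasp_force: 68.9
```

Call:
carry_out(series=[[0, 0, 0.005, 0.05, -0.1, 0, 1], [0, 0, 0.01, 0.12, -0.25, 0, 1], [0, 0, 0.015, 0.2, -0.4, 0, 1], [0, 0, 0.02, 0.27, -0.55, 0, 1], [0, 0, 0.025, 0.34, -0.7, 0, 1], [0, 0, 0.03, 0.42, -0.85, 0, 1], [0, 0, 0.033, 0.48, -0.95, 0, 1], [0, 0, 0.033, 0.48, -0.95, 0, 1]])

```text
clock: 12.78
eef_pos: [513.6, -178.2, 176.7]
tcp_rot: [-3.14, 0.002, 0.126]
contact_force: [0.7, 0.7, -3.5]
opening: 0.099
grasp_force: 69.0
```

```bash
python3 -c "
from h import *
to(545.3,-91.5,130,7.1)
"
```

```text
t 12.775 at [ 513.6 -178.2  176.7] [-1.7993e+02  1.0000e-01  7.2100e+00] op 8.4 grip 69.0 F [ 0.7  0.7 -3.5]
turn [-0.0004  0.0006  0.0006] shift [ 0.1697 -0.328   0.1868]
```

Call:
carry_out(series=[[0, 0, 0, 0.08, -0.15, 0, 1], [0, 0, 0, 0.17, -0.3, 0, 1], [0, 0, 0, 0.17, -0.328, 0.05, 1], [0, 0, 0, 0.17, -0.328, 0.15, 1], [0, 0, 0, 0.17, -0.328, 0.2, 1], [0, 0, 0, 0.17, -0.328, 0.2, 1], [0, 0, 0, 0.17, -0.328, 0.2, 1]])

```text
clock: 13.65
eef_pos: [546.4, -94.2, 128.2]
tcp_rot: [3.141, -0.001, 0.123]
contact_force: [-0.6, -0.6, -2.6]
opening: 0.102
grasp_force: 69.2
```

```bash
python3 -c "
from h import *
to(545.3,-91.5,95,7.1)
b=r.grab_frame('side')[175:275,190:325,::-1]
cv2.imwrite('pics/t7.png',cv2.resize(b,None,fx=5.9,fy=5.9,interpolation=3))
s=r.sense();e=s['eef_pos'];y=s['tcp_rot'][2]
def rec(cx,cy,yaw,L,W,z): 
    c,n=np.cos(yaw),np.sin(yaw)
    return np.array([[cx+c*a-n*b,cy+n*a+c*b,z] for a,b in((L,W),(L,-W),(-L,-W),(-L,W))])
for n,p in(('house',rec(545.3,-91.5,np.radians(7.1),120,52,80)),('recess',rec(545.3,-91.5,np.radians(7.1),104,35.5,80)),('covertop',rec(e[0],e[1],y,101.5,33,e[2]-18.2+12)),('coverbot',rec(e[0],e[1],y,101.5,33,e[2]-18.2))):
    print(n,((proj('side',p)-[190,175]+.5)*5.9).round(0).tolist())
"
```

```text
t 13.65 at [546.4 -94.2 128.2] [ 1.7999e+02 -3.0000e-02  7.0300e+00] op 8.7 grip 69.2 F [-0.6 -0.6 -2.6]
turn [ 0.0001 -0.0002 -0.0004] shift [-0.0033 -0.0113  0.133 ]
house [[109.0, 361.0], [132.0, 191.0], [664.0, 196.0], [688.0, 365.0]]
recess [[151.0, 332.0], [164.0, 217.0], [631.0, 220.0], [646.0, 336.0]]
covertop [[150.0, 251.0], [163.0, 145.0], [632.0, 149.0], [645.0, 255.0]]
coverbot [[152.0, 272.0], [164.0, 165.0], [629.0, 169.0], [643.0, 276.0]]
```

View pics/t7.png

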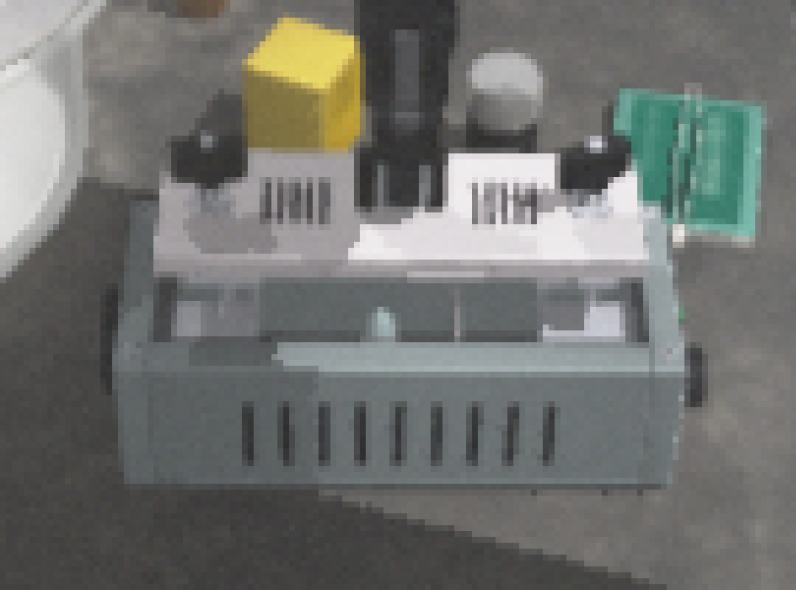

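The side crop shows the tweezers lying mid-pack at (683,165). The cover hovers over the recess: cover edges at x 155..645 against recess edges at 153..648, so it is centred lengthways. I'll check the crosswise alignment with sub-pixel edges.

```bash
python3 -c "
from h import *
g=np.mean([r.grab_frame('side').astype(float).mean(2) for _ in range(4)],0)
s=r.sense();e=s['eef_pos'];y=s['tcp_rot'][2];print(e)
def line(cx,cy,yaw,a,b,z): c,n=np.cos(yaw),np.sin(yaw); return [cx+c*a-n*b,cy+n*a+c*b,z]
h=(545.3,-91.5,np.radians(7.1)); k=(e[0],e[1],y)
def chk(name,base,b,z,sign,As):
    o=[]
    for a in As:
        u,v=proj('side',line(*base,a,b,z))[0]
        rows=np.arange(int(v)-4,int(v)+7); p=g[rows,int(round(u))]; d=np.diff(p)*sign
        i=d.argmax(); l=slice(max(i-1,0),i+2); o.append(((rows[:-1][l]+.5)*np.clip(d[l],0,None)).sum()/np.clip(d[l],0,None).sum()-v)
    print(name,np.round(o,2),'med',np.median(o).round(2))
chk('cover bottom front',k,33,e[2]-18.2,-1,range(-95,96,10))
chk('recess front edge',h,35.5,80,1,range(-95,96,10))
chk('house front top edge',h,52,80,-1,range(-105,106,10))
chk('house bottom front',h,52,0,-1,range(-105,106,10))
for y in(0,2): print(proj('side',[545,-40+y,80])[0])
"
```

```text
[546.48804014 -93.77930169 128.3494369 ]
cover bottom front [-2.55 -2.5  -2.36 -2.33 -2.36 -2.34 -2.36 -2.34 -2.27 -2.25 -2.28 -2.36
  0.87  0.67  0.73 -1.98  2.02  2.02  2.09  0.26] med -2.28
recess front edge [-0.96  2.58 -0.83 -0.83  1.43  1.47  1.47  1.56  1.52  1.56 -3.45  1.29
  1.62  1.63  1.68  1.77 -4.42 -4.4  -4.3  -1.36] med 1.45
house front top edge [ 1.54  1.56  1.6   1.62  1.65  1.68  1.71  1.72  1.78  1.77  1.79  1.83
  1.86  1.86  1.08  1.1  -4.34 -4.29 -4.28 -3.99  2.11  1.82] med 1.66
house bottom front [-1.1  -1.08 -1.06 -1.03 -1.01 -0.98 -0.96 -0.94 -0.91 -0.89 -0.86 -0.84
 -0.82 -0.79 -0.9  -0.4  -0.4  -0.35 -0.31 -0.3  -0.53 -0.52] med -0.88
[254.68962507 235.72116786]
[254.5886033  236.31655251]
```

The house sits about 1.5–2 mm further in +y relative to the cover than modelled, so the target is (545.3, -90). I'll go to just above the rim.

```bash
python3 -c "
from h import *
to(545.3,-90,103,7.1)"
```

```text
t 13.9 at [546.5 -93.8 128.3] [ 1.7998e+02 -5.0000e-02  7.0600e+00] op 8.6 grip 69.2 F [ 0.3  0.3 -3.9]
turn [ 0.0001 -0.0003 -0.0002] shift [-0.003  -0.0156  0.1014]
```

Call:
carry_out(series=[[0, 0, 0, -0.003, -0.016, 0.05, 1], [0, 0, 0, -0.003, -0.016, 0.09, 1], [0, 0, 0, -0.003, -0.016, 0.101, 1], [0, 0, 0, -0.003, -0.016, 0.101, 1], [0, 0, 0, -0.003, -0.016, 0.101, 1]])

```text
clock: 14.52
eef_pos: [545.1, -89.8, 102.7]
tcp_rot: [3.142, -0.0, 0.123]
contact_force: [0.2, -0.4, -2.9]
opening: 0.097
grasp_force: 69.3
```

```bash
python3 -c "
from h import *
to(545.3,-90,91,7.1)
g=np.mean([r.grab_frame('side').astype(float).mean(2) for _ in range(4)],0)
# columns profiles across the front gap, and rows profile across the ends
for u in(215,225,235,270,280): print(u,g[214:242,u].round(0).astype(int))
for v in(224,226,228): print(v,g[v,208:222].round(0).astype(int),g[v,292:308].round(0).astype(int))
e=r.sense()['eef_pos']
c,n=np.cos(np.radians(7.1)),np.sin(np.radians(7.1))
P=lambda x,y,a,b,z: proj('side',[x+c*a-n*b,y+n*a+c*b,z])[0].round(1)
print('cover bot F',P(e[0],e[1],101.5,33,e[2]-18.2),P(e[0],e[1],-101.5,33,e[2]-18.2)); print('cov top F',P(e[0],e[1],101.5,33,e[2]-6.2),P(e[0],e[1],-101.5,33,e[2]-6.2))
print('recess F',P(545.3,-90,104,35.5,80),P(545.3,-90,-104,35.5,80))
"
```

```text
t 14.525 at [545.1 -89.8 102.7] [ 1.80e+02 -1.00e-02  7.07e+00] op 8.3 grip 69.3 F [ 0.2 -0.4 -2.9]
turn [ 0.     -0.0001 -0.0002] shift [0.0005 0.0009 0.0467]
215 [ 96  96  96  94  96  94  93  94  94  93  94 103 104 104 103 101  97  93
  89 100 105 105 106 106  97  93  92  92]
225 [ 51  71 127 155 136 127 116 127 132 132 132 132 135 141 141 139 122 116
  88  88  93  95 105 110 100  96  95  94]
235 [117  97  89  85  86  81  71 118 131 131 130 132 128 137 140 139 114  84
  67  86 137 151 124 111  98  95  96  96]
270 [179 117 108 126 131 130 128 151 210 220 220 220 220 220 179 156 137  98
  71 143 158 160 162 171 132 116 114 115]
280 [208 154 111  98  88 106 109 141 224 233 224 220 219 222 179 156 152 107
  71 138 154 156 162 170 131 112 113 113]
224 [ 57  53  74  91  93  94  94  94  86 154 162 160 160 161] [220 220 221 220 220 221 191 152 156 169 172 175 140 115 111 112]
226 [ 53  52  80  91  94  94 110 104  94 159 169 166 165 162] [220 220 220 220 220 221 223 153 158 172 172 174 174 129 114 114]
228 [ 52  51  88 105 112 111 113 103  87 130 141 142 141 141] [175 169 167 170 171 168 171 122 148 170 174 174 177 125 112 110]
cover bot F [216.1 229.3] [298.1 229.9]
cov top F [215.8 225.8] [298.5 226.4]
recess F [215.  231.2] [299.  231.8]
```

Call:
carry_out(series=[[0, 0, 0, 0.001, 0.002, 0.015, 1], [0, 0, 0, 0.001, 0.002, 0.022, 1], [0, 0, 0, 0.001, 0.002, 0.028, 1], [0, 0, 0, 0.001, 0.002, 0.033, 1], [0, 0, 0, 0.001, 0.002, 0.033, 1]])

```text
clock: 15.35
eef_pos: [545.2, -90.2, 94.2]
tcp_rot: [-3.142, 0.0, 0.123]
contact_force: [0.1, 0.7, -3.5]
opening: 0.1
grasp_force: 69.3
```

The cover is inside the recess at z 76 with no contact force. I'll lower it the rest of the way and release.

Call:
carry_out(series=[[0, 0, 0, 0, 0, 0.006, 1], [0, 0, 0, 0, 0, 0.011, 1], [0, 0, 0, 0, 0, 0.013, 1], [0, 0, 0, 0, 0, 0.013, 1]])

```text
clock: 15.85
eef_pos: [545.2, -90.2, 91.2]
tcp_rot: [-3.142, 0.0, 0.123]
contact_force: [-2.3, 0.6, 1.8]
opening: 0.099
grasp_force: 70.0
```

Seated. Release, rise, and turn by a half turn, so that the quarter turn clockwise stays well inside the last joint's range.

Call:
carry_out(series=[[0, 0, 0, 0, 0, 0, 0.3], [0, 0, 0, 0, 0, 0, 0.3], [0, 0, 0, 0, 0, 0, 0.3], [0, 0, 0, 0, 0, -0.1, 0.3], [0, 0, 0, 0, 0, -0.25, 0.3], [0, 0, 0, 0, 0, -0.3, 0.0], [0, 0, 0, 0, 0, -0.3, 0.0]], force=60)

```text
clock: 16.73
eef_pos: [545.7, -90.3, 166.6]
tcp_rot: [3.141, -0.002, 0.123]
contact_force: [0.3, -0.2, 0.3]
opening: 0.501
grasp_force: 0.0
```

Call:
carry_out(series=[[0, 0, -0.06, 0.1, 0, 0, 0], [0, 0, -0.12, 0.2, 0, 0, 0], [0, 0, -0.18, 0.3, 0, 0, 0], [0, 0, -0.24, 0.3, 0, 0, 0], [0, 0, -0.3, 0.3, 0, 0, 0], [0, 0, -0.36, 0.3, 0, 0, 0], [0, 0, -0.42, 0.3, 0, 0, 0], [0, 0, -0.48, 0.3, 0, 0, 0]])

```text
clock: 17.73
eef_pos: [618.7, -80.9, 164.0]
tcp_rot: [-3.139, -0.0, 1.63]
contact_force: [-1.1, 0.1, -0.1]
opening: 0.502
grasp_force: 0.0
```

Call:
carry_out(series=[[0, 0, -0.06, 0, 0, 0, 0], [0, 0, -0.12, 0, 0, 0, 0], [0, 0, -0.18, 0, 0, 0, 0], [0, 0, -0.24, 0, 0, 0, 0], [0, 0, -0.3, 0, 0, 0, 0], [0, 0, -0.36, 0, 0, 0, 0], [0, 0, -0.42, 0, 0, 0, 0], [0, 0, -0.48, 0, 0, 0, 0]])

```text
clock: 18.73
eef_pos: [618.7, -80.9, 164.0]
tcp_rot: [3.141, -0.003, 3.129]
contact_force: [0.1, 0.7, -0.9]
opening: 0.496
grasp_force: 0.0
```

```bash
python3 -c "
from h import *
to(624.6,-80.3,130,187.1); print(r.sense()['qpos'].round(2))
b=r.grab_frame('side')[175:275,190:325,::-1]
cv2.imwrite('pics/t8.png',cv2.resize(b,None,fx=5.9,fy=5.9,interpolation=3))
def P(a,z): c,n=np.cos(.1239),np.sin(.1239); return ((proj('side',[545.2+c*a,-90.2+n*a,z])[0]-[190,175]+.5)*5.9).round(0)
print(P(80,108.5),P(-80,108.5),P(0,108))
"
```

```text
t 18.725 at [618.7 -80.9 164. ] [ 1.7998e+02 -1.5000e-01  1.7930e+02] op 42.2 grip 0.0 F [ 0.1  0.7 -0.9]
turn [ 0.0002 -0.0008 -0.0433] shift [-0.0239  0.0026  0.1361]
[-0.13  0.42  1.69  0.    1.03 -1.69]
[211. 227.] [588. 230.] [399. 230.]
```

View pics/t8.png

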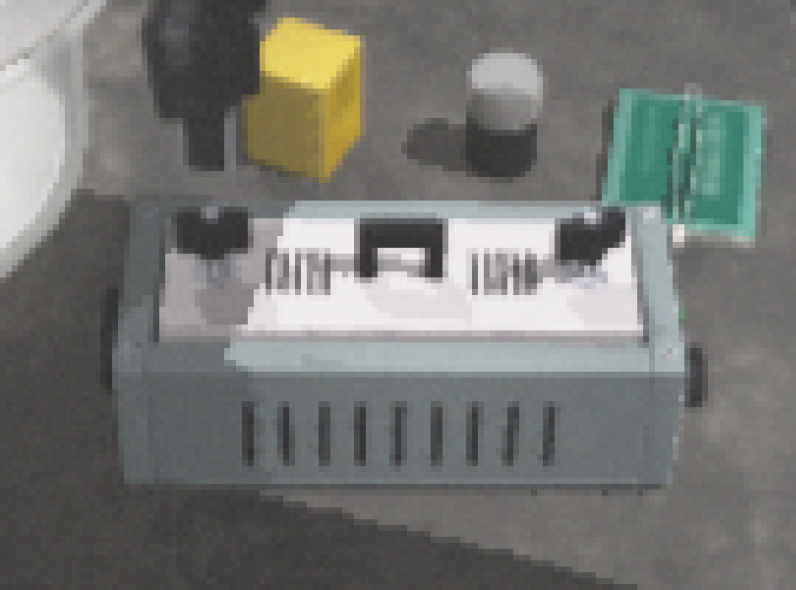

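The cover sits squarely in the recess. The far wing at (211,230) is nearly lengthways, and the near wing at (590,230) is turned. The bystanders are undisturbed. I'll descend onto the far wing.

Call:
carry_out(series=[[0, 0, -0.043, -0.024, 0.003, 0.05, 0], [0, 0, -0.043, -0.024, 0.003, 0.13, 0], [0, 0, -0.043, -0.024, 0.003, 0.13, 0], [0, 0, -0.043, -0.024, 0.003, 0.13, 0]])

```text
clock: 19.27
eef_pos: [625.3, -80.4, 133.1]
tcp_rot: [3.141, -0.001, -3.027]
contact_force: [-0.0, 0.3, -0.5]
opening: 0.498
grasp_force: 0.0
```

```bash
python3 -c "
from h import *
to(624.6,-80.3,99.5,187.1)"
```

```text
t 19.275 at [625.3 -80.4 133.1] [ 1.7999e+02 -5.0000e-02 -1.7344e+02] op 42.3 grip 0.0 F [-0.   0.3 -0.5]
turn [ 0.0001 -0.0003 -0.003 ] shift [0.0028 0.0006 0.1344]
```

Call:
carry_out(series=[[0, 0, -0.003, 0.002, 0.001, 0.08, 0], [0, 0, -0.003, 0.002, 0.001, 0.124, 0], [0, 0, -0.003, 0.002, 0.001, 0.124, 0], [0, 0, -0.003, 0.002, 0.001, 0.124, 1], [0, 0, -0.003, 0.002, 0.001, 0.124, 1], [0, 0, -0.003, 0.002, 0.001, 0.124, 1], [0, 0, -0.003, 0.002, 0.001, 0.124, 1], [0, 0, -0.003, 0.002, 0.001, 0.124, 1]], force=60)

```text
clock: 20.27
eef_pos: [625.5, -80.2, 102.9]
tcp_rot: [-3.141, 0.001, -3.015]
contact_force: [0.4, -0.2, 2.8]
opening: 0.13
grasp_force: 58.7
```

```bash
python3 -c "
from h import *
to(624.6,-80.3,87.5,187.1); print(r.sense()['wrist_torque'].round(2))"
```

```text
t 20.275 at [625.5 -80.2 102.9] [-1.7998e+02  4.0000e-02 -1.7276e+02] op 11.0 grip 58.7 F [ 0.4 -0.2  2.8]
turn [-0.0001  0.0002  0.0008] shift [0.0035 0.0002 0.0615]
[-0.13 -0.07 -0.01]
```

Call:
carry_out(series=[[0, 0, 0, 0, 0, 0.008, 1], [0, 0, 0, 0, 0, 0.016, 1], [0, 0, 0, 0, 0, 0.016, 1], [0, 0, 0, 0, 0, 0.016, 1]])

```text
clock: 20.78
eef_pos: [625.5, -80.2, 98.7]
tcp_rot: [-3.141, 0.001, -3.015]
contact_force: [2.2, -1.7, 4.1]
opening: 0.125
grasp_force: 58.9
```

```bash
python3 -c "
from h import *
to(624.6,-80.3,87.5,187.1); print(r.sense()['wrist_torque'].round(2))"
```

```text
t 20.775 at [625.5 -80.2  98.7] [-1.7999e+02  3.0000e-02 -1.7277e+02] op 10.6 grip 58.9 F [ 2.2 -1.7  4.1]
turn [-0.0001  0.0002  0.0007] shift [0.0035 0.0001 0.0447]
[-0.25 -0.15 -0.03]
```

The force follows the spring, so the pin has entered the slot. I'll keep pressing.

Call:
carry_out(series=[[0, 0, 0, 0, 0, 0.012, 1], [0, 0, 0, 0, 0, 0.024, 1], [0, 0, 0, 0, 0, 0.028, 1], [0, 0, 0, 0, 0, 0.028, 1]], force=80)

```text
clock: 21.28
eef_pos: [625.5, -80.3, 91.9]
tcp_rot: [-3.141, 0.001, -3.015]
contact_force: [0.3, -1.4, 7.8]
opening: 0.109
grasp_force: 78.6
```

```bash
python3 -c "
from h import *
to(624.6,-80.3,87.5,187.1); print(r.sense()['wrist_torque'].round(2))"
```

```text
t 21.275 at [625.5 -80.3  91.9] [-1.7999e+02  4.0000e-02 -1.7277e+02] op 9.3 grip 78.6 F [ 0.3 -1.4  7.8]
turn [-0.0001  0.0002  0.0007] shift [0.0035 0.0003 0.0177]
[-0.14  0.02  0.01]
```

The force is 7.8 N, which means it is at the stop. Now the quarter turn clockwise.

Call:
carry_out(series=[[0, 0, 0.05, 0, 0, 0.001, 1], [0, 0, 0.1, 0, 0, 0.001, 1], [0, 0, 0.15, 0, 0, 0.001, 1], [0, 0, 0.2, 0, 0, 0.001, 1], [0, 0, 0.25, 0, 0, 0.001, 1], [0, 0, 0.3, 0, 0, 0.001, 1], [0, 0, 0.35, 0, 0, 0.001, 1], [0, 0, 0.4, 0, 0, 0.001, 1]])

```text
clock: 22.28
eef_pos: [625.4, -80.4, 91.8]
tcp_rot: [3.141, 0.001, 2.006]
contact_force: [0.2, -2.1, 7.7]
opening: 0.11
grasp_force: 78.7
```

```bash
python3 -c "
from h import *
to(624.6,-80.3,87.5,96); print(r.sense()['wrist_torque'].round(2))"
```

```text
t 22.275 at [625.4 -80.4  91.8] [1.7998e+02 3.0000e-02 1.1494e+02] op 9.4 grip 78.7 F [ 0.2 -2.1  7.7]
turn [1.000e-04 2.000e-04 1.052e-01] shift [ 0.0017 -0.0028  0.0172]
[-0.26  0.06 -0.  ]
```

Call:
carry_out(series=[[0, 0, 0.04, 0, 0, 0, 1], [0, 0, 0.08, 0, 0, 0, 1], [0, 0, 0.105, 0, 0, 0, 1], [0, 0, 0.105, 0, 0, 0, 1], [0, 0, 0.105, 0, 0, 0, 1]])

```text
clock: 22.9
eef_pos: [625.4, -80.4, 91.8]
tcp_rot: [3.141, 0.0, 1.681]
contact_force: [0.2, -1.1, 8.8]
opening: 0.111
grasp_force: 78.8
```

```bash
python3 -c "
from h import *
to(624.6,-80.3,87.5,96); print(r.sense()['wrist_torque'].round(2))"
```

```text
t 22.9 at [625.4 -80.4  91.8] [1.7997e+02 2.0000e-02 9.6330e+01] op 9.5 grip 78.8 F [ 0.2 -1.1  8.8]
turn [0.0002 0.0001 0.0019] shift [ 0.0007 -0.0031  0.0172]
[-0.32  0.04 -0.02]
```

Test the lock by lifting gently by 5 mm while gripping.

Call:
carry_out(series=[[0, 0, 0, 0, 0, -0.008, 1], [0, 0, 0, 0, 0, -0.016, 1], [0, 0, 0, 0, 0, -0.018, 1], [0, 0, 0, 0, 0, -0.018, 1]], force=30)

```text
clock: 23.4
eef_pos: [625.3, -80.4, 95.8]
tcp_rot: [3.141, 0.0, 1.681]
contact_force: [1.9, -3.2, 4.8]
opening: 0.109
grasp_force: 78.0
```

Call:
carry_out(series=[[0, 0, 0, 0, 0, 0, 0], [0, 0, 0, 0, 0, 0, 0], [0, 0, 0, 0, 0, 0, 0], [0, 0, 0, 0, 0, -0.1, 0], [0, 0, 0, 0, 0, -0.25, 0], [0, 0, 0, 0, 0, -0.28, 0], [0, 0, 0, 0, 0, -0.28, 0]])

```text
clock: 24.28
eef_pos: [625.1, -80.1, 165.9]
tcp_rot: [3.141, 0.0, 1.681]
contact_force: [-0.6, 0.1, 0.4]
opening: 0.501
grasp_force: 0.0
```

```bash
python3 -c "
from h import *
to(466.3,-100.1,165,187.1)
import cv2
b=r.grab_frame('side');cv2.imwrite('pics/t9.png',b[:,:,::-1])
g=b[175:275].astype(float).mean(2)[:, 190:325]
# dark wing blobs
m=(b[205:240,210:305].max(2)<60).astype(np.uint8)
n,l,s,c=cv2.connectedComponentsWithStats(m)
for i in range(1,n):
    if s[i,4]>5: print(s[i]+[210,205,0,0,0],c[i].round(1)+[210,205])
print(proj('side',[[624.6,-80.3,108.5],[624.6,-80.3,101],[466,-100,108.5],[545,-90,108]]).round(1))
"
```

```text
t 24.275 at [625.1 -80.1 165.9] [179.98   0.    96.33] op 42.6 grip 0.0 F [-0.6  0.1  0.4]
turn [ 1.000e-04  1.000e-04 -5.043e-01] shift [-0.0094 -0.6402  0.0032]
[224 215   5   8  27] [225.9 218.1]
[252 215   3   3   6] [252.8 215.8]
[256 215   5   2   6] [258.3 215.8]
[262 215   3   7  10] [263.3 218.1]
[285 215   7   4  12] [287.1 216. ]
[[225.2 213. ]
 [225.3 215.2]
 [289.1 213.5]
 [257.3 213.5]]
```

The far wing now shows as a narrow, lower blob at (226,218), so it is across and down. Now the near wing: it stands about 29° anticlockwise, so I'll approach at yaw 207°.

Call:
carry_out(series=[[0, 0, -0.055, -0.009, -0.1, 0, 0], [0, 0, -0.11, -0.009, -0.25, 0, 0], [0, 0, -0.165, -0.009, -0.4, 0, 0], [0, 0, -0.22, -0.009, -0.55, 0, 0], [0, 0, -0.275, -0.009, -0.64, 0, 0], [0, 0, -0.33, -0.009, -0.64, 0, 0], [0, 0, -0.385, -0.009, -0.64, 0, 0], [0, 0, -0.44, -0.009, -0.64, 0, 0]])

```text
clock: 25.32
eef_pos: [465.4, -99.8, 164.5]
tcp_rot: [3.141, -0.002, 3.069]
contact_force: [0.5, 0.1, -0.1]
opening: 0.499
grasp_force: 0.0
```

```bash
python3 -c "
from h import *
to(466.2,-100.1,125,207)"
```

```text
t 25.325 at [465.4 -99.8 164.5] [ 1.7998e+02 -1.3000e-01  1.7586e+02] op 42.4 grip 0.0 F [ 0.5  0.1 -0.1]
turn [ 0.0003 -0.0007 -0.173 ] shift [-0.0036 -0.0008  0.1582]
```

Call:
carry_out(series=[[0, 0, -0.055, -0.004, 0, 0, 0], [0, 0, -0.11, -0.004, 0, 0, 0], [0, 0, -0.165, -0.004, 0, 0.05, 0], [0, 0, -0.173, -0.004, 0, 0.1, 0], [0, 0, -0.173, -0.004, 0, 0.158, 0], [0, 0, -0.173, -0.004, 0, 0.158, 0], [0, 0, -0.173, -0.004, 0, 0.158, 0]])

```text
clock: 26.2
eef_pos: [467.4, -100.1, 126.2]
tcp_rot: [3.141, -0.0, -2.677]
contact_force: [0.4, 0.4, -0.5]
opening: 0.501
grasp_force: 0.0
```

```bash
python3 -c "
from h import *
to(466.2,-100.1,102.5,207)"
```

```text
t 26.2 at [ 467.4 -100.1  126.2] [ 1.7999e+02 -1.0000e-02 -1.5339e+02] op 42.6 grip 0.0 F [ 0.4  0.4 -0.5]
turn [ 0.0001 -0.0001 -0.0022] shift [0.0043 0.0022 0.0949]
```

Call:
carry_out(series=[[0, 0, 0, 0.004, 0.002, 0.05, 0], [0, 0, 0, 0.004, 0.002, 0.093, 0], [0, 0, 0, 0.004, 0.002, 0.093, 0], [0, 0, 0, 0.004, 0.002, 0.093, 1], [0, 0, 0, 0.004, 0.002, 0.093, 1], [0, 0, 0, 0.004, 0.002, 0.093, 1], [0, 0, 0, 0.004, 0.002, 0.093, 1], [0, 0, 0, 0.004, 0.002, 0.093, 1]], force=60)

```text
clock: 27.2
eef_pos: [466.4, -100.1, 103.2]
tcp_rot: [-3.141, 0.0, -2.676]
contact_force: [-0.1, 1.3, 3.8]
opening: 0.127
grasp_force: 58.6
```

```bash
python3 -c "
from h import *
to(466.2,-100.1,102.5,187.2);print(r.sense()['wrist_torque'].round(2))"
```

```text
t 27.2 at [ 466.4 -100.1  103.2] [-1.7999e+02  2.0000e-02 -1.5333e+02] op 10.8 grip 58.6 F [-0.1  1.3  3.8]
turn [-0.000e+00  1.000e-04  1.082e-01] shift [0.0007 0.0004 0.0028]
[0.28 0.1  0.04]
```

Call:
carry_out(series=[[0, 0, 0, 0, 0, 0, 1], [0, 0, 0.04, 0, 0, 0, 1], [0, 0, 0.08, 0, 0, 0, 1], [0, 0, 0.108, 0, 0, 0, 1], [0, 0, 0.108, 0, 0, 0, 1], [0, 0, 0.108, 0, 0, 0.008, 1], [0, 0, 0.108, 0, 0, 0.016, 1], [0, 0, 0.108, 0, 0, 0.016, 1]], force=80)

```text
clock: 28.2
eef_pos: [466.4, -100.1, 99.0]
tcp_rot: [3.142, 0.0, -3.015]
contact_force: [-0.1, 2.1, 3.9]
opening: 0.109
grasp_force: 78.7
```

```bash
python3 -c "
from h import *
to(466.2,-100.1,92,187.2);print(r.sense()['wrist_torque'].round(2))"
```

```text
t 28.2 at [ 466.4 -100.1   99. ] [ 1.8000e+02  1.0000e-02 -1.7274e+02] op 9.3 grip 78.7 F [-0.1  2.1  3.9]
turn [0.     0.0001 0.0003] shift [0.0008 0.0001 0.0278]
[0.5  0.08 0.04]
```

Call:
carry_out(series=[[0, 0, 0, 0, 0, 0.012, 1], [0, 0, 0, 0, 0, 0.024, 1], [0, 0, 0, 0, 0, 0.028, 1], [0, 0, 0, 0, 0, 0.028, 1]])

```text
clock: 28.7
eef_pos: [466.4, -100.1, 92.2]
tcp_rot: [3.142, 0.0, -3.015]
contact_force: [-0.9, 3.8, 7.3]
opening: 0.11
grasp_force: 79.4
```

Call:
carry_out(series=[[0, 0, 0.05, 0, 0, 0.001, 1], [0, 0, 0.1, 0, 0, 0.001, 1], [0, 0, 0.15, 0, 0, 0.001, 1], [0, 0, 0.2, 0, 0, 0.001, 1], [0, 0, 0.25, 0, 0, 0.001, 1], [0, 0, 0.3, 0, 0, 0.001, 1], [0, 0, 0.35, 0, 0, 0.001, 1], [0, 0, 0.4, 0, 0, 0.001, 1]])

```text
clock: 29.7
eef_pos: [466.5, -100.0, 92.1]
tcp_rot: [3.141, -0.0, 2.006]
contact_force: [-0.5, 4.2, 8.3]
opening: 0.112
grasp_force: 79.4
```

Call:
carry_out(series=[[0, 0, 0.04, 0, 0, 0, 1], [0, 0, 0.08, 0, 0, 0, 1], [0, 0, 0.105, 0, 0, 0, 1], [0, 0, 0.105, 0, 0, 0, 1], [0, 0, 0.105, 0, 0, 0, 1]])

```text
clock: 30.32
eef_pos: [466.5, -99.9, 92.1]
tcp_rot: [3.141, -0.0, 1.681]
contact_force: [-0.8, 4.4, 7.2]
opening: 0.108
grasp_force: 79.3
```

Call:
carry_out(series=[[0, 0, 0, 0, 0, -0.008, 1], [0, 0, 0, 0, 0, -0.015, 1], [0, 0, 0, 0, 0, -0.015, 1], [0, 0, 0, 0, 0, -0.015, 0], [0, 0, 0, 0, 0, -0.015, 0], [0, 0, 0, 0, 0, -0.015, 0], [0, 0, 0, 0, 0, -0.1, 0], [0, 0, 0, 0, 0, -0.3, 0]])

```text
clock: 31.32
eef_pos: [464.5, -99.9, 165.7]
tcp_rot: [-3.137, -0.001, 1.681]
contact_force: [0.8, -0.4, -0.0]
opening: 0.5
grasp_force: 0.0
```

Call:
carry_out(series=[[0, 0, 0, -0.2, -0.1, -0.2, 0], [0, 0, 0, -0.4, -0.2, -0.4, 0], [0, 0, 0, -0.6, -0.3, -0.4, 0], [0, 0, 0, -0.8, -0.3, -0.4, 0], [0, 0, 0, -1, -0.3, -0.4, 0], [0, 0, 0, -1, -0.3, -0.4, 0]])

```text
clock: 32.08
eef_pos: [419.0, -360.0, 266.4]
tcp_rot: [-3.141, 0.001, 1.678]
contact_force: [0.5, 1.3, -0.5]
opening: 0.499
grasp_force: 0.0
```

```bash
python3 - <<'E'
from h import *
for cam in("side","top"):
    b=r.grab_frame(cam); cv2.imwrite(f"pics/e_{cam}.png",b[:,:,::-1])
    for n,z in dict(lamp_carton=62,canister=56,dropper=60,pack_top=8,tweezers_mid=13,stud_a_wing=105,cover_base=85).items():
        for d in r.silhouettes(cam,n)[:2]: print(cam,n,round(d["score"],2),np.round(d["position"],1),d["region"].sum(),*rect(cam,d["region"],z))
    if cam=="side":
        d=b.max(2)
        for u0 in(218,281): print(d[208:228,u0:u0+16])
print(r.sense()["eef_pos"])
E
```

```text
side lamp_carton 0.85 [191.7 245. ] 448 [ 609.4 -225.5] [120.8  55.5] -82.4
side lamp_carton 0.37 [240.5 257.6] 2912 [542.  -73.2] [257.8 171.9] 9.0
side canister 0.82 [192.8 275.4] 184 [ 508.2 -233.9] [81.1 32.3] -84.7
side dropper 0.86 [275.  171.9] 388 [726.1  77.7] [110.8  29.8] -61.5
side dropper 0.22 [217.7 289. ] 51 [ 466.2 -140.6] [42.5 13.3] -87.2
side pack_top 0.64 [202.2 304.8] 571 [ 418.9 -261.5] [113.6  76.5] 85.9
side stud_a_wing 0.41 [221.3 257.6] 1668 [541.1 -66. ] [198.2  73.4] 7.7
side cover_base 0.78 [220.2 256.3] 1671 [544.5 -86.3] [202.4  82.6] 7.8
[[ 67  73  69  71  69  70  67  68  72  79  75  76  76  75  72  73]
 [ 90  88  90  91  92  91  83  79  73  87 103  95 105 108 107 105]
 [ 96  94  94  91  96  96  77  62  60  78 109 110 112 112 110 114]
 [ 92  93  92  91  91  96  70  53  53  62 105 113 112 110 113 111]
 [106 121 124 123 143 146 101 123 110  66 163 178 175 175 174 175]
 [103 131 133 132 157 161 113 140 137  78 158 170 171 171 171 173]
 [ 99 128 151 153 160 161  92  93  92  61 150 162 163 162 165 162]
 [103 126 157 163 164 132  71  59  51  47 113 158 160 1
[... 2130 characters left out ...]
6 130 131 129 131 130 180]]
top lamp_carton 0.74 [159.9 283.9] 426 [ 608.6 -260.4] [59.7 45.6] -18.4
top canister 0.69 [195.4 287.3] 199 [ 510.6 -266.5] [39.3 34. ] -0.1
top canister 0.64 [236.  282.5] 953 [ 417.9 -265.2] [98.5 68.9] -89.6
top dropper 0.6 [116.2 152. ] 204 [723.6  71.8] [60.7 28.1] 45.3
top pack_top 0.84 [234.7 284.2] 1039 [ 421.5 -268.1] [100.6  78.4] 86.7
top pack_top 0.25 [114.  152.7] 244 [743.1  85.1] [66.3 31.4] 42.4
top tweezers_mid 0.65 [187.6 202.6] 2132 [553.6 -86.7] [275.6 112.1] 7.7
top cover_base 0.73 [145.3 211.6] 59 [629.4 -78.5] [26.4 12.4] -89.4
top cover_base 0.66 [183.  217.4] 2309 [545.8 -90.8] [204.   66.2] 7.0
[ 419.3306249  -356.84456558  266.82281022]
```

```bash
python3 - <<'E'
from h import *
c,n=np.cos(.124),np.sin(.124)
def P(cam,a,b,z): return proj(cam,[545.2+c*a-n*b,-90.2+n*a+c*b,z])[0].round(1)
for a in(80,-80):
    for z,l in((98.5,'up'),(91,'locked'),(87,'stop')): print(a,l,'front bottom',P('side',a,16,z),'back top',P('side',a,-16,z+20))
    print('top ends',P('top',a,16,111),P('top',a,-16,111))
t=r.grab_frame('top').max(2)
for cc,rr in(P('top',80,0,105),P('top',-80,0,105)):
    u,v=int(cc),int(rr); print(u,v); print(t[v-8:v+9,u-11:u+12])
E
```

```text
80 up front bottom [225.  220.4] back top [225.4 205.7]
80 locked front bottom [225.1 222.5] back top [225.6 207.9]
80 stop front bottom [225.2 223.7] back top [225.6 209.1]
top ends [203.5 147.4] [217.1 145.9]
-80 up front bottom [289.3 220.8] back top [289.  206.2]
-80 locked front bottom [289.1 223. ] back top [288.8 208.4]
-80 stop front bottom [289.  224.1] back top [288.7 209.6]
top ends [210.3 214.8] [224.2 213.2]
210 147
[[111 111 114 113 112 110 107 104  96  93  90  89  88  91  90  89  90  93
   91  89  89  87  87]
 [107 106 103 105 103 104 104  99  96  92  94  93  90  91  98 104 109 118
  116 118 121 121 118]
 [107 106 101  99  98 103 105 110 117 125 132 139 137 137 140 143 145 150
  153 152 149 150 145]
 [146 146 142 139 138 140 142 143 153 157 163 165 169 167 168 168 170 167
  166 165 161 165 159]
 [170 174 168 165 164 167 166 166 169 167 167 168 169 169 169 168 167 165
  164 167 168 167 165]
 [172 172 169 168 170 169 167 166 167 164 164 163 159 150 147 142 136 131
  139 158 167 167 167]
 [170 171 166 167 168 164 153 140 138 136 136 146 135 114 100  91  84  79
  103 148 1
[... 1940 characters left out ...]
144 213 238 241 240]
 [166 167 164 164 153 112  77  63  58  56  63  81  88  67  59 102 156 199
  224 236 241 240 239]
 [165 164 158 152 143 127 137 136 128 122 109  82  71  81 116 165 207 236
  241 241 240 240 239]
 [152 152 143 143 137 147 189 203 198 193 182 160 147 160 189 221 231 239
  241 240 239 240 239]
 [143 142 139 136 137 163 210 228 226 223 224 218 208 215 228 238 240 241
  240 239 240 240 239]
 [140 139 139 136 143 187 223 227 225 225 228 230 229 231 238 241 241 240
  240 239 239 241 240]
 [139 140 137 134 151 209 230 228 225 226 232 235 236 238 240 241 240 240
  240 239 240 241 241]
 [142 143 140 136 158 222 238 235 233 233 237 239 239 241 241 242 242 243
  241 241 241 242 242]]
```

Both wings are across the cover, and their edges are at the rows predicted for locked and down. The tweezers lie on the pack and the bystanders have not moved. Handing in.

```bash
python3 -c "
from rig import r
print(r.sign_off())"
```

```text
the job is handed in; nothing more can be done
None
```

I handed the job in at about 32 s on the robot's clock: the tweezers lie flat mid-pack, the cover is seated in the recess, both studs read as turned and locked in the last camera images, and the carton, canister and dropper bottle have not moved.

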